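# Lift a small pork pie with serving tongs

## Task

Pick up the serving tongs with the gripper around both their arms, close them gently on the small round pie on the grey riser without crushing its crust, and lift it upright, at least 5 cm clear of the riser. Touch the pie only with the tongs, leave the other bakes and the things on the table where they are, and finish while still holding the pie up in the tongs, clear of everything else.

Things in the scene. Friction and masses are not known exactly. Their poses are not given: they have to be found in the camera images.
- tongs_grip (a point): Where to grip the steel serving tongs, which lie flat on the table: on the centre line between the arms, half-way up (11 mm above the underside), near the balance point. x axis along the open tongs' centre line towards the jaws, z up. Over the arms' outsides they measure 57 mm here at rest, 38 mm (and parallel) when the jaws just clasp the small pie. Hinge 80 mm behind, jaw centres 110 mm ahead.
- jaw_right (a point): Centre of the jaw of the tongs' right-hand arm (-y side of the tongs), half-way up the 22 mm high jaw, on its inner face. Each jaw is 38 mm long and cupped. The jaws at rest stand about 94 mm apart (centre to centre; 79 mm free at the narrowest, 105 mm over their outsides); they clasp the small pie when about 49 mm apart.
- jaw_left (a point): The same point on the jaw of the left-hand arm (+y side).
- pie_mid (a point): The small round pork pie, baked crust: upright cylinder 48 mm in diameter and 34 mm high, 50 to 100 g; the point is its centre, half-way up, 17 mm above the riser's top. The crust cracks when a jaw presses with more than 25 N.
- big_pie_mid (a point): The big round pie beside it on the riser, 70 mm in diameter and 42 mm high; the point is its centre. To be left alone.
- roll_mid (a point): The oblong sausage roll on the riser, 75 x 38 mm (long along its x), 30 mm high; the point is its centre. To be left alone.
- riser: Fixed dark grey plastic display riser, 140 mm deep (its x) by 340 mm wide (its y), top 40 mm above the table; origin at the centre of its underside, x pointing away from the robot's side. The three bakes stand on it in a row along its y, about 115 mm apart and about 10 mm in front of its middle line, in any order. Nothing else is between its front edge (-x) and the robot, apart from low things on the table.
- pie: The small pie again: origin at the centre of its underside.
- big_pie: The big pie again: origin at the centre of its underside.
- roll: The sausage roll again: origin at the centre of its underside.
- tongs: The tongs: a V of two steel arms, 4 mm thick, 22 mm high, about 225 mm long, 130 g, hinged on a pin at the end near the robot and sprung open. This body is the right-hand arm with the pin and point tongs_grip: squeezed, it swings up to 0.12 rad off the centre line. Origin: 11 mm below tongs_grip, at the underside.
- tongs_arm: The tongs' left-hand arm; origin on the hinge axis at the underside. Squeezed at tongs_grip, the spring takes about 6 N to begin to close and 10 N at the small pie; each jaw then presses the pie with about 0.42 of the grip beyond that (a 30 N grip: about 8 N per jaw).
- jar: Glass jar, 60 mm diameter, 85 mm high, standing on the table; origin at its foot. To be left alone.
- bowl: Small steel bowl, 110 mm across, 50 mm high; origin at its foot. To be left alone.
- tape: Roll of white label tape lying flat, 70 mm diameter, 25 mm high; origin at its underside. To be left alone.
- spatula: Spatula lying on the table; origin at its underside. To be left alone.

How it is judged:
By the outcome, as a careful person would: the job done as asked, in the order asked, and still so for the second after the job is handed in, while the arm keeps its last pose, push and grip.
It also fails if it takes over 51 s, if anything falls off the work surface, if the arm or the gripper's body presses on something with over 40 N, if the wrist force passes 120 N, or if a joint passes its speed limit or range.

## Robot

A 6-joint arm with a two-finger parallel gripper is mounted at the origin on the work surface. World frame = base frame: x ahead of the robot, y to its left, z up, the work surface at z = 0. Lengths are in mm, angles in rad, forces in N, time in s.
With the tool pointing down it reaches from about 250 to 725 mm from the base axis. Payload 4 kg.
Tool frame: the origin (TCP) lies at the very end of the fingers, on their centre line; the grasp point (between the pads) lies 19 mm behind it; z points along the fingers, y is the line along which they close (so a half turn about z gives the same grasp; the last joint's range is limited). The gripper opens to 85 mm and grips with 20 to 120 N. Pads are 22 mm wide; open, the fingers measure 114 mm over their backs; the gripper's body (76 mm by 85 mm) begins 54 mm behind the grasp point. The pads swing forward as they close: fully open they stand 13 mm farther back than shut.
Start: joints at [-1.106, 0.241, 0.005, 1.335, 0, 1.571], TCP at [224.12, -446.956, 197.706] pointing down, gripper open.
Joint ranges: [-2.72, 2.72], [-1.05, 1.87], [-1.09, 1.28], [-1.99, 2.15], [-1.42, 1.44], [-3.14, 3.14]. Speed limits (rad/s): [2.79, 2.79, 3.14, 3.14, 3.14, 3.14].

## Interface

Orientations are given as a unit quaternion [w, x, y, z].
In Python, from rig import * gives the robot as it stands.
- The arm moves only by the tool servo_tool, never from a script. Its argument "motion" is a list of rows, each a list of 5 numbers: the shift along the tool's x, y, z in m, then the turn about the tool's z in degrees, then the closure in counts, from 0 (fully open) to 255 (shut). In form: [[tx, ty, tz, twist, fingers], ...]. A call has 1 to 8 rows; each row shifts and turns the commanded pose from where the row before left it, along the tool's axes as they then stand; what a row does not reach is not made up. A row lasts 1/10 s, in which the tool goes at most 50 mm and 8.59 degrees, less where a joint would pass 70% of its speed; a pose out of reach is approached as far as the arm can. A call with a gripper value outside its range is refused whole. The fingers move at their own pace and stop on an object; "force" is the grip in N (left out, the last holds). Time passes only in rows, so rows that do not move let the fingers close. It gives the time, the measured TCP pose, the force, the opening and the grip force at its end, in the units of the state.
- state(): the state, without advancing time (a new reading comes with each control period).
- read_camera(name): name is "side" or "top" or "wrist"; returns the picture (384x512x3 uint8, red, green, blue); there is no depth.
- calibration(name): a dict with "fx", "fy", "cx", "cy" (pixels), "distortion" ([k1, k2, p1, p2, k3] as OpenCV has them; the pictures are not rectified), "world_from_camera" (4x4, takes a point from camera to world coordinates); the wrist camera has in their place "tool_from_camera" (4x4, takes a point from camera to tool coordinates, whose origin is the TCP and whose axes are the flange's). Camera axes: x right, y down, z forward; pixel columns grow to the right and rows downward; lengths in mm; the calibration is good to about 2 mm. A picture is of the moment at which its call begins: read the wrist's pose just before it. calibration takes no time and is no camera call.
- sign_off(): hands the job in; it is judged then, once.
The state is a dict: "clock": time; "joint_pos": joint angles; "qvel": joint speeds; "joint_efforts": joint torques, N m; "tcp_pos": TCP position; "eef_rot": TCP orientation; "contact_force": force on the tool from outside, world axes, zero at the start; "ft_torque": the same for the moment, N m; "gripper_width": opening from 0.0 (shut) to 1.0 (fully open); "gripper_force": force on a finger pad.
Only numpy, scipy, OpenCV 4.12 (cv2) and the standard library are available. Lean on these libraries where they do the work, as an engineer would, in place of code of your own. Each camera call takes 0.05 s, during which the arm holds its last target. There are 200 camera calls.

## Working session

There is one attempt and no reset: what is moved stays moved. The work goes in short steps, Python scripts to look and compute and a tool call to move; the robot and the scene stay as the last step left them, time stands still between calls to the robot, and variables do not carry over. Pictures are saved under pics/ and viewed, at most 11 in all, crops included, and the job is handed in when it is done.

Besides the shell and the picture viewer there is one more tool, called after ">>>" as name([rows], argument=value, ...), one row to a line, values as JSON. servo_tool: Moves the arm, as the interface text tells. Its arguments: {"type":"object","properties":{"motion":{"type":"array"},"force":{"type":"number"}},"required":["motion"]}

```bash
mkdir -p pics
python3 - <<'E'
from rig import *
import cv2,numpy as np
s=state();print(s)
for n in("top","side"):
    im=read_camera(n);cv2.imwrite(f"pics/{n}1.png",cv2.resize(im[:,:,::-1],(800,600),interpolation=cv2.INTER_CUBIC))
    c=calibration(n);print(n,c)
print(calibration("wrist"))
E
```

```text
{'clock': 0.0, 'joint_pos': array([-1.10601427e+00,  2.41425028e-01,  3.73928703e-03,  1.33517265e+00,
       -4.91773392e-05,  1.57080170e+00]), 'qvel': array([-0.00153755,  0.00069371, -0.00116154, -0.00086712, -0.00105572,
        0.00095725]), 'joint_efforts': array([ 7.19613727e-04, -3.72314680e+01,  2.52410352e+01,  1.70409190e-02,
        2.53319934e-05, -7.34225267e-06]), 'tcp_pos': array([ 223.79285357, -446.35615708,  196.81273551]), 'eef_rot': array([-9.97652047e-04,  9.73118607e-01,  2.30302220e-01, -2.61381954e-04]), 'contact_force': array([-0.16067442,  0.05306805,  1.57637095]), 'ft_torque': array([-0.00245494,  0.04026568,  0.03333789]), 'gripper_force': 0.0, 'gripper_width': 1.000328672060521}
top {'fx': 420.8604884266364, 'fy': 420.8604884266364, 'cx': 249.50731832884927, 'cy': 194.28773203523826, 'distortion': array([0.01158768, 0.        , 0.        , 0.        , 0.        ]), 'world_from_camera': array([[ 2.27367783e-03, -9.88354617e-01,  1.52151180e-01,
         2.25261987e+02],
       [-9.99950140e-01, -7.67633960e-04,  9.95634666e-03,
        -5.68270859e+01],
[... 588 characters left out ...]
7.85694023e-01, -6.18614307e-01,
         8.11980742e+02],
       [ 0.00000000e+00,  0.00000000e+00,  0.00000000e+00,
         1.00000000e+00]])}
{'fx': 346.27213370828383, 'fy': 346.27213370828383, 'cx': 253.10028166643463, 'cy': 194.71332993050976, 'distortion': array([-0.01834935,  0.        ,  0.        ,  0.        ,  0.        ]), 'tool_from_camera': array([[ 2.97372656e-04, -9.57059175e-01, -2.89892474e-01,
         7.30764578e+01],
       [ 9.99999605e-01,  4.18036243e-05,  8.87791232e-04,
         1.78476612e-01],
       [-8.37550188e-04, -2.89892624e-01,  9.57058810e-01,
        -1.77131987e+02],
       [ 0.00000000e+00,  0.00000000e+00,  0.00000000e+00,
         1.00000000e+00]])}
```

View pics/top1.png

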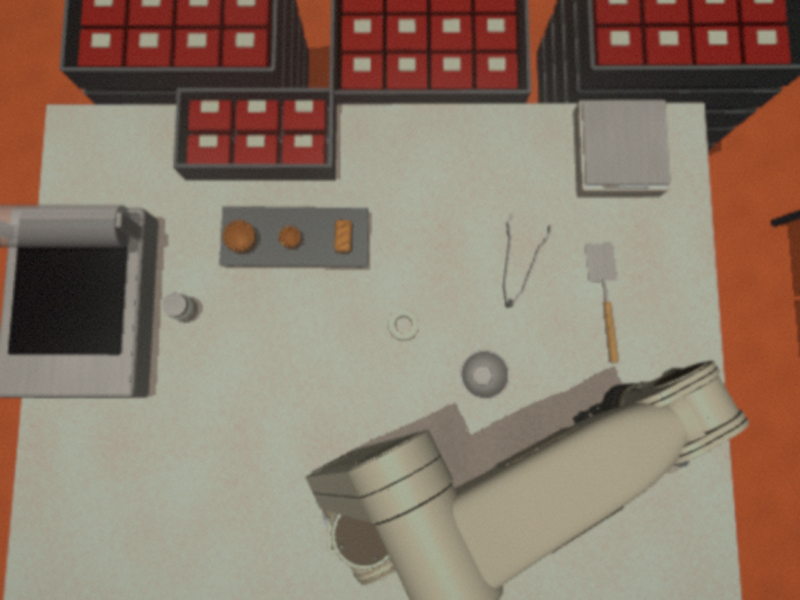

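View pics/side1.png

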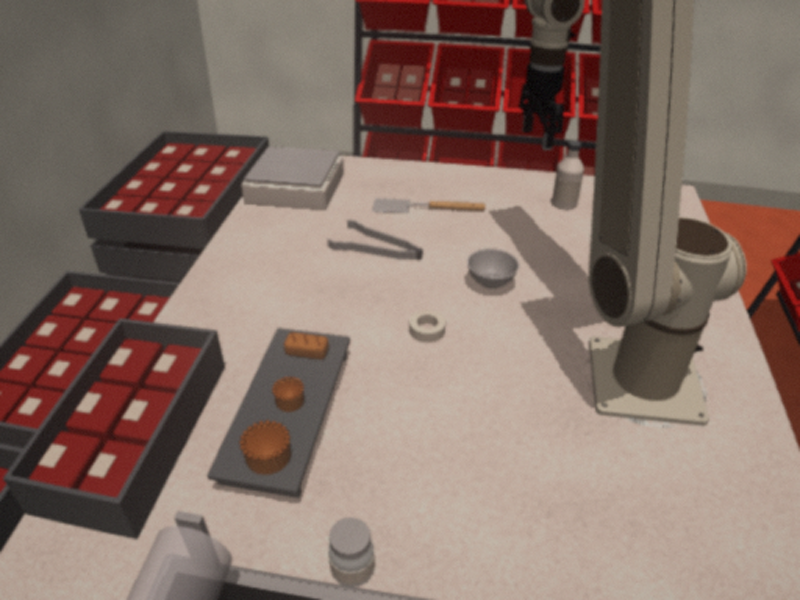

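The top view (800x600) shows the tongs' hinge at (509,303), with jaw tips at (509,217) and (549,229). The small pie is at (290,237) in the middle of the row, the big pie at (240,236) and the roll at (343,236). The tape is at (403,325) and the bowl at (485,374). The side view shows the same layout.

```bash
cat > h.py <<'E'
from rig import *
import cv2,numpy as np
from scipy.spatial.transform import Rotation as R
def toolT(s):
    T=np.eye(4);w,x,y,z=s["eef_rot"];T[:3,:3]=R.from_quat([x,y,z,w]).as_matrix();T[:3,3]=s["tcp_pos"];return T
def cam(n,s=None):
    c=calibration(n);K=np.array([[c["fx"],0,c["cx"]],[0,c["fy"],c["cy"]],[0,0,1]])
    W=c["world_from_camera"] if n!="wrist" else toolT(s)@c["tool_from_camera"]
    return K,np.array(c["distortion"]),W
def unproj(n,uv,z,s=None):
    K,d,W=cam(n,s);p=cv2.undistortPoints(np.array(uv,float).reshape(-1,1,2),K,d)[:,0]
    r=np.c_[p,np.ones(len(p))]@W[:3,:3].T;o=W[:3,3]
    return o+r*((z-o[2])/r[:,2])[:,None]
def proj(n,P,s=None):
    K,d,W=cam(n,s);V=np.linalg.inv(W);rv=cv2.Rodrigues(V[:3,:3])[0]
    return cv2.projectPoints(np.array(P,float),rv,V[:3,3],K,d)[0][:,0]
E
python3 - <<'E'
from h import *
np.set_printoptions(precision=1,suppress=True)
f=512/800
t=lambda *a:[(u*f,v*f) for u,v in a]
print("tongs top",unproj("top",t((509,303),(509,217),(549,229)),22))
print("tongs side",unproj("side",t((419,255),(332,244),(351,224)),15))
print("small,big,roll top",unproj("top",t((290,237)),74),unproj("top",t((240,236)),82),unproj("top",t((343,236)),70))
print("small side",unproj("side",t((289,382)),74),unproj("side",t((266,437)),82),unproj("side",t((306,341)),70))
print("tape,bowl,jar",unproj("top",t((403,325)),25),unproj("top",t((485,374)),50),unproj("top",t((178,303)),85))
print("riser corners",unproj("top",t((221,207),(368,208),(369,267),(219,267)),40))
print("spat",unproj("top",t((600,245),(613,360)),5))
E
```

```text
tongs top [[ 455.8 -314.    22. ]
 [ 658.6 -319.    22. ]
 [ 629.7 -410.9   22. ]]
tongs side [[ 449.1 -305.4   15. ]
 [ 649.2 -316.4   15. ]
 [ 625.5 -407.9   15. ]]
small,big,roll top [[597.3 182.3  74. ]] [[597.5 292.8  82. ]] [[600.7  63.5  70. ]]
small side [[596.1 174.3  74. ]] [[594.1 296.   82. ]] [[597.1  69.8  70. ]]
tape,bowl,jar [[404.5 -71.9  25. ]] [[ 293.  -252.3   50. ]] [[445.4 422.8  85. ]]
riser corners [[677.5 349.7  40. ]
 [675.1   9.   40. ]
 [535.8   5.7  40. ]
 [535.7 348.5  40. ]]
spat [[ 595.7 -532.4    5. ]
 [ 327.4 -549.4    5. ]]
```

>>> servo_tool([
  [0.02, 0.002, 0, 0, 0],
  [0.043, 0.005, 0, 0, 0],
  [0.045, 0.005, 0, 0, 0],
  [0.045, 0.005, 0, 0, 0],
  [0.045, 0.005, 0, 0, 0],
  [0.045, 0.005, 0, 0, 0],
  [0.045, 0.005, 0, 0, 0],
  [0.035, 0.004, 0, 0, 0],
], force=20)

```text
clock: 0.9
tcp_pos: [531.0, -332.7, 196.8]
eef_rot: [-0.0, 0.973, 0.231, -0.0]
contact_force: [-0.2, -0.5, -0.2]
gripper_width: 1.002
gripper_force: 0.0
```

>>> servo_tool([
  [0, 0, 0, 7, 0],
  [0, 0, 0, 7, 0],
  [0, 0, 0, 7, 0],
  [0, 0, 0, 7, 0],
  [0, 0, 0, 7, 0],
  [0, 0, 0, 7, 0],
  [0, 0, 0, 0, 0],
  [0, 0, 0, 0, 0],
])

```text
clock: 1.7
tcp_pos: [528.8, -334.2, 197.2]
eef_rot: [-0.0, 0.991, -0.133, -0.0]
contact_force: [-0.1, 1.1, 0.7]
gripper_width: 1.001
gripper_force: 0.0
```

Run:
```python
from h import *
s=state();im=read_camera("wrist");np.savez("w1.npz",im=im,s=np.array(s,dtype=object))
cv2.imwrite("pics/w1.png",cv2.resize(im[:,:,::-1],(800,600),interpolation=cv2.INTER_CUBIC))
print(s["clock"],s["tcp_pos"],toolT(s)[:3,:3].round(3),s["joint_pos"])
```

```text
1.7 [ 528.76062412 -334.24361933  197.18551864] [[ 0.965 -0.263 -0.001]
 [-0.263 -0.965  0.001]
 [-0.001 -0.    -1.   ]] [-5.63715884e-01  4.99679899e-01  3.82018310e-01  1.45416055e+00
  1.53617968e-05  2.84367380e+00]
```

View pics/w1.png

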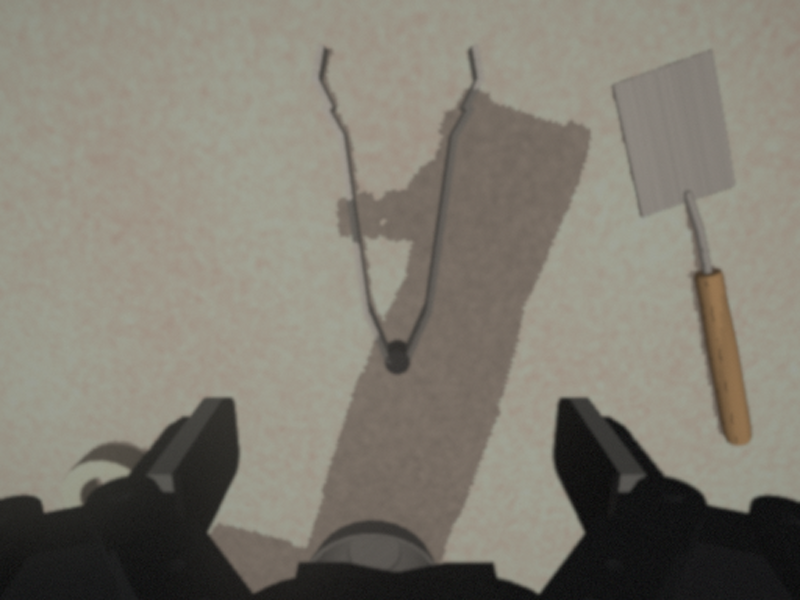

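The wrist view shows the hinge at (397,355). The left jaw runs from (333,108) to (327,48) with its bend at (321,78), and the right jaw from (464,108) to (471,48). The tongs are almost in line with the tool.

Run:
```python
from h import *
np.set_printoptions(precision=1,suppress=True)
s=np.load("w1.npz",allow_pickle=True)["s"].item();f=.64
P=unproj("wrist",[(u*f,v*f) for u,v in((397,355),(321,78),(476,78),(355,215),(441,215))],22,s);print(P)
h,m=P[0],(P[1]+P[2])/2;a=np.arctan2(*(m-h)[1::-1]);print(np.linalg.norm(m-h),np.linalg.norm(P[1]-P[2]),np.linalg.norm(P[3]-P[4]),np.degrees(a))
d=np.array([np.cos(a),np.sin(a),0]);g=(h+80*d+m-110*d)/2;print("grip",g)
T=toolT(s);x=np.degrees(np.arctan2(T[1,0],T[0,0]));print("toolang",x,"delta tool mm",T[:3,:3].T@(g-s["tcp_pos"]),"twist",x-np.degrees(a))
```

```text
[[ 460.3 -317.6   22. ]
 [ 646.4 -320.4   22. ]
 [ 621.8 -411.    22. ]
 [ 561.6 -316.9   22. ]
 [ 547.  -370.7   22. ]]
180.3457732712921 93.88413762973666 55.75323416973367 -15.45614768986006
grip [ 532.8 -337.7   22. ]
toolang -15.229039817953723 delta tool mm [  4.9   2.3 175.2] twist 0.22710787190633752
```

>>> servo_tool([
  [0.01, 0.002, 0.025, 0, 0],
  [0, 0, 0.04, 0, 0],
  [0, 0, 0.04, 0, 0],
  [0, 0, 0.04, 0, 0],
  [0, 0, 0.03, 0, 0],
  [0, 0, 0.013, 0, 0],
  [0, 0, 0.003, 0, 0],
  [0, 0, 0, 0, 0],
])

```text
clock: 2.55
tcp_pos: [538.8, -339.3, 7.5]
eef_rot: [0.0, 0.991, -0.133, 0.001]
contact_force: [0.7, -0.3, 0.2]
gripper_width: 0.998
gripper_force: 0.0
```

>>> servo_tool([
  [0, 0, 0, 0, 40],
  [0, 0, 0, 0, 50],
  [0, 0, 0, 0, 50],
  [0, 0, 0, 0, 50],
  [0, 0, 0, 0, 50],
])

```text
clock: 3.05
tcp_pos: [538.3, -339.1, 7.1]
eef_rot: [0.0, 0.991, -0.134, 0.0]
contact_force: [-0.2, 0.7, 0.0]
gripper_width: 0.804
gripper_force: 0.0
```

Run:
```python
from h import *
s=state();im=read_camera("wrist");np.savez("w2.npz",im=im,s=np.array(s,dtype=object))
cv2.imwrite("pics/w2.png",cv2.resize(im[:,:,::-1],(800,600),interpolation=cv2.INTER_CUBIC))
print(s["clock"],s["tcp_pos"],s["gripper_width"],s["gripper_force"],s["contact_force"])
```

```text
3.05 [ 538.25625907 -339.05335617    7.11649158] 0.8042580714167711 0.0 [-0.2058797   0.71401387  0.01777448]
```

View pics/w2.png

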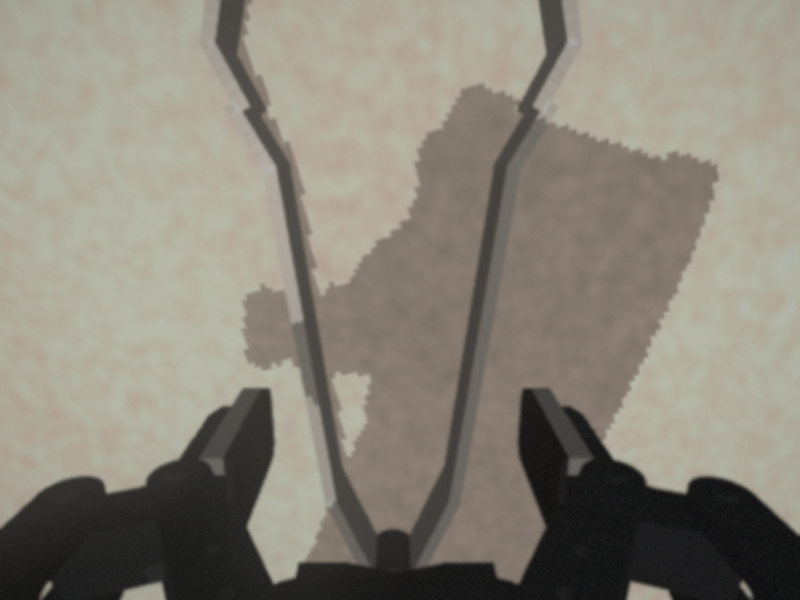

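The fingers straddle the tongs and are centred: finger inner edges at 272 and 522, arms at 318 and 465 on row 400, hinge at (393,540).

Run:
```python
from h import *
s=np.load("w2.npz",allow_pickle=True)["s"].item();f=.64;T=toolT(s)
P=unproj("wrist",[(u*f,v*f) for u,v in((393,545),(225,42),(557,42),(308,350),(474,350))],22,s)
print(((P-s["tcp_pos"])@T[:3,:3]).round(1))
```

```text
[[-67.   -0.1 -14.9]
 [ 99.6 -46.1 -14.8]
 [ 99.6  45.1 -14.8]
 [  9.  -27.4 -14.9]
 [  9.   26.  -14.9]]
```

>>> servo_tool([
  [0, 0, 0.003, 0, 60],
  [0, 0, 0.002, 0, 70],
  [0, 0, 0, 0, 76],
  [0, 0, 0, 0, 80],
  [0, 0, 0, 0, 84],
  [0, 0, 0, 0, 88],
  [0, 0, 0, 0, 88],
  [0, 0, 0, 0, 88],
])

```text
clock: 3.9
tcp_pos: [538.2, -339.0, 1.8]
eef_rot: [0.0, 0.991, -0.134, 0.0]
contact_force: [0.5, 0.5, -0.6]
gripper_width: 0.655
gripper_force: 0.0
```

>>> servo_tool([
  [0, 0, 0, 0, 92],
  [0, 0, 0, 0, 92],
  [0, 0, 0, 0, 96],
  [0, 0, 0, 0, 96],
])

```text
clock: 4.3
tcp_pos: [538.1, -338.9, 1.7]
eef_rot: [-0.0, 0.991, -0.134, -0.0]
contact_force: [0.3, 0.4, -0.9]
gripper_width: 0.626
gripper_force: 0.0
```

Run:
```python
from h import *
s=state();im=read_camera("wrist");np.savez("w3.npz",im=im,s=np.array(s,dtype=object))
cv2.imwrite("pics/w3.png",cv2.resize(im[:,:,::-1],(800,600),interpolation=cv2.INTER_CUBIC))
print(s["clock"],s["tcp_pos"],s["gripper_width"],s["gripper_force"],s["contact_force"])
```

```text
4.3 [ 538.09337698 -338.9269135     1.7034151 ] 0.6263491073273466 0.0 [ 0.25445232  0.38009685 -0.86616573]
```

View pics/w3.png

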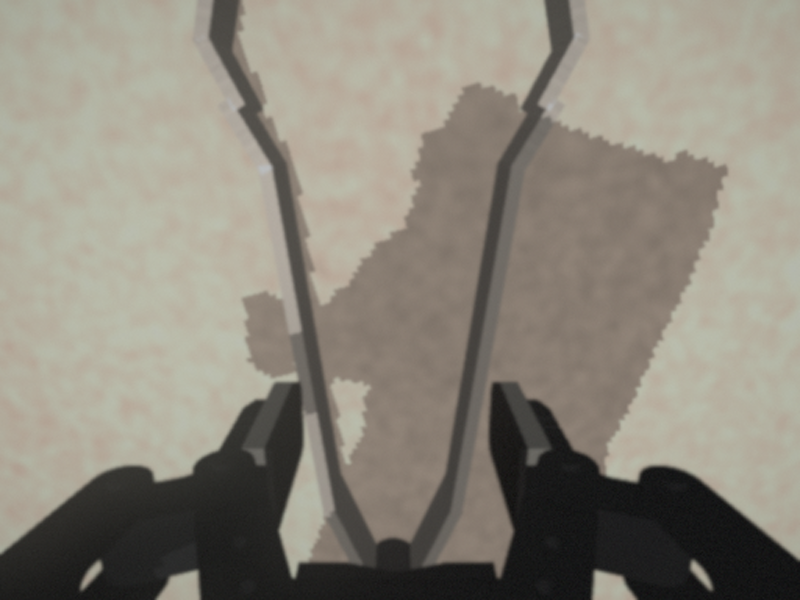

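The pads are still just off the arms: pad inner edges at 302 and 492, arm outer edges at about 302 and 482 on row 385. I'll compute the true pad gap and pad position from this picture.

Run:
```python
from h import *
np.set_printoptions(precision=1,suppress=True)
s=np.load("w3.npz",allow_pickle=True)["s"].item();f=.64;T=toolT(s)
for x in(-11,0,11):
  for z in(-6,-20):
    p=[s["tcp_pos"]+T[:3,:3]@np.array([x,y,z]) for y in(-26.6,26.6)];print(x,z,(proj("wrist",p,s)/f).ravel())
P=unproj("wrist",[(u*f,v*f) for u,v in((393,545),(220,38),(562,38),(312,400),(468,400))],22,s)
print(((P-s["tcp_pos"])@T[:3,:3]))
print("pads tip row385 at z7",((unproj("wrist",[(302*f,385*f),(492*f,385*f)],8,s)-s["tcp_pos"])@T[:3,:3]))
```

```text
-11 -6 [316.8 394.  469.6 394. ]
-11 -20 [310.9 413.4 475.3 413.4]
0 -6 [315.5 364.8 470.9 364.8]
0 -20 [309.3 382.3 476.9 382.3]
11 -6 [314.1 334.6 472.3 334.6]
11 -20 [307.6 350.  478.4 350. ]
[[-62.4  -0.1 -20.3]
 [ 99.7 -45.8 -20.3]
 [ 99.7  44.9 -20.3]
 [ -6.1 -26.  -20.3]
 [ -6.1  24.  -20.3]]
pads tip row385 at z7 [[ -7.4 -31.5  -6.3]
 [ -7.4  34.2  -6.3]]
```

The rendered fingertips look about 40 mm short of the TCP. I'll check the actual tip height with the side camera.

Run:
```python
from h import *
s=state();im=read_camera("side");T=toolT(s)
c=proj("side",[s["tcp_pos"]])[0].astype(int);print(c)
x0,y0=c[0]-55,c[1]-55
cv2.imwrite("pics/s2.png",cv2.resize(im[y0:y0+80,x0:x0+110,::-1],None,fx=7,fy=7,interpolation=cv2.INTER_CUBIC))
for z in(0,-20,-40,-60):print(z,((proj("side",[s["tcp_pos"]+T[:3,:3]@np.array([0,y,z]) for y in(-27,27)])-[x0,y0])*7).round().ravel())
```

```text
[244 158]
0 [366. 417. 412. 364.]
-20 [365. 384. 411. 331.]
-40 [364. 350. 411. 297.]
-60 [364. 315. 411. 263.]
```

View pics/s2.png

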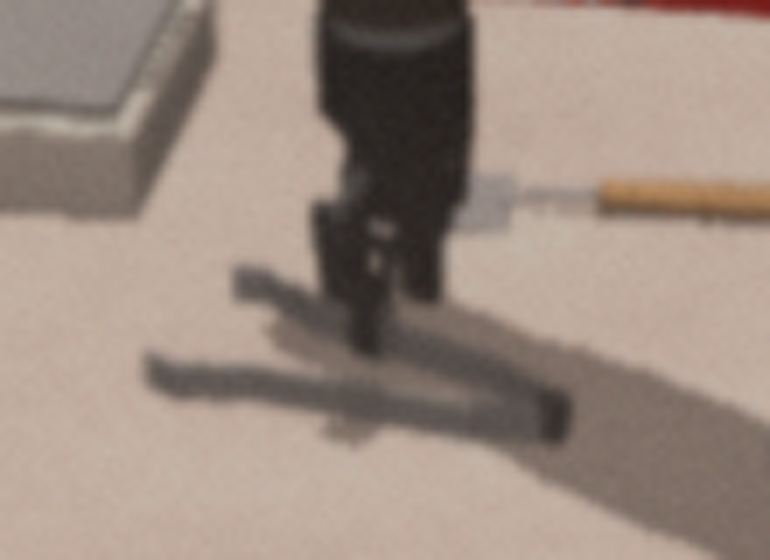

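Side view: the near fingertip is at (370,350), which matches tool z of about -40. So the tips really are about 40 mm above the table, and the fingers are closing over the tongs rather than around them. I'll open and go down in guarded steps.

>>> servo_tool([
  [0, 0, 0, 0, 30],
  [0, 0, 0, 0, 30],
  [0, 0, 0, 0, 30],
  [0, 0, 0, 0, 30],
  [0, 0, 0.006, 0, 30],
  [0, 0, 0.007, 0, 30],
  [0, 0, 0.005, 0, 30],
  [0, 0, 0, 0, 30],
])

```text
clock: 5.2
tcp_pos: [537.0, -338.3, -17.9]
eef_rot: [-0.001, 0.991, -0.134, -0.001]
contact_force: [0.4, -0.2, -0.6]
gripper_width: 0.881
gripper_force: 0.0
```

Run:
```python
from h import *
s=state();im=read_camera("wrist");np.savez("w4.npz",im=im,s=np.array(s,dtype=object));b=read_camera("side");T=toolT(s)
c=proj("side",[s["tcp_pos"]])[0].astype(int)
x0,y0=c[0]-55,c[1]-55
for z in(0,-20,-40,-60):print(z,((proj("side",[s["tcp_pos"]+T[:3,:3]@np.array([0,y,z]) for y in(-37,37)])-[x0,y0])*5).round().ravel())
a=cv2.resize(b[y0:y0+80,x0:x0+70],None,fx=5,fy=5,interpolation=cv2.INTER_CUBIC)
w=cv2.resize(im,(450,400)); cv2.imwrite("pics/c4.png",np.hstack([a,w])[:,:,::-1])
print(s["clock"],s["tcp_pos"],s["gripper_width"],s["contact_force"])
```

```text
0 [257. 304. 301. 251.]
-20 [256. 280. 301. 228.]
-40 [256. 256. 301. 205.]
-60 [255. 232. 301. 181.]
5.2 [ 537.02428595 -338.29654272  -17.87236907] 0.8807072667562256 [ 0.43875193 -0.21450253 -0.58592942]
```

View pics/c4.png

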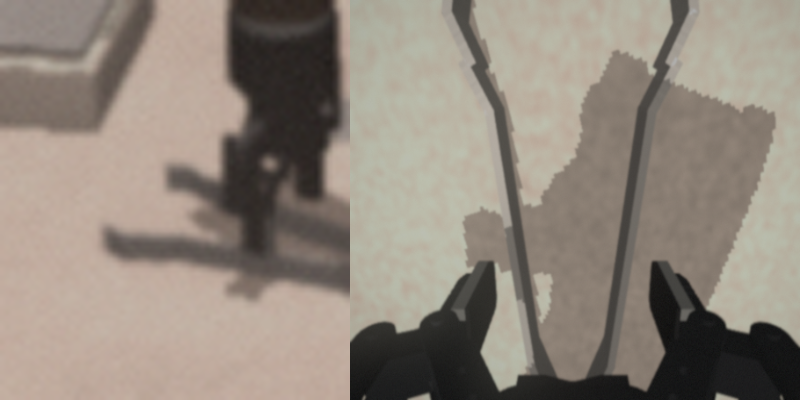

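TCP reads -18 with no contact, so the tips do sit about 40 mm behind it and are now about 22 mm above the table. They straddle the arms cleanly, so I'll go down further and watch the force.

>>> servo_tool([
  [0, 0, 0.004, 0, 30],
  [0, 0, 0.004, 0, 30],
  [0, 0, 0.004, 0, 30],
  [0, 0, 0, 0, 30],
  [0, 0, 0, 0, 70],
  [0, 0, 0, 0, 78],
  [0, 0, 0, 0, 82],
  [0, 0, 0, 0, 82],
])

```text
clock: 6.1
tcp_pos: [538.6, -339.1, -27.7]
eef_rot: [0.0, 0.991, -0.134, 0.001]
contact_force: [0.1, 0.5, 2.3]
gripper_width: 0.681
gripper_force: 6.1
```

>>> servo_tool([
  [0, 0, 0.001, 0, 82],
  [0, 0, 0.001, 0, 82],
  [0, 0, 0.001, 0, 82],
  [0, 0, 0, 0, 82],
])

```text
clock: 6.5
tcp_pos: [538.7, -339.2, -29.4]
eef_rot: [0.0, 0.991, -0.134, 0.001]
contact_force: [-2.0, 1.1, 9.5]
gripper_width: 0.683
gripper_force: 7.5
```

Contact is at 58 mm with 7.5 N, which matches the arms' rest width. Now a light hold and a lift.

>>> servo_tool([
  [0, 0, -0.002, 0, 90],
  [0, 0, 0, 0, 94],
  [0, 0, 0, 0, 94],
  [0, 0, -0.005, 0, 94],
  [0, 0, -0.01, 0, 94],
  [0, 0, -0.015, 0, 94],
  [0, 0, -0.02, 0, 94],
  [0, 0, 0, 0, 94],
])

```text
clock: 7.3
tcp_pos: [540.2, -340.3, 23.8]
eef_rot: [0.001, 0.991, -0.134, 0.003]
contact_force: [0.3, 0.3, -0.8]
gripper_width: 0.634
gripper_force: 5.8
```

Run:
```python
from h import *
s=state();im=read_camera("wrist");np.savez("w5.npz",im=im,s=np.array(s,dtype=object));b=read_camera("side");T=toolT(s)
c=proj("side",[s["tcp_pos"]+[0,0,40]])[0].astype(int)
x0,y0=c[0]-45,c[1]-45
a=cv2.resize(b[y0:y0+80,x0:x0+70],None,fx=5,fy=5,interpolation=cv2.INTER_CUBIC)
w=cv2.resize(im,(450,400)); cv2.imwrite("pics/c5.png",np.hstack([a,w])[:,:,::-1])
print(s["clock"],s["tcp_pos"],s["gripper_width"],s["gripper_force"],s["contact_force"],s["ft_torque"])
```

```text
7.3 [ 540.19579994 -340.30988774   23.83399589] 0.6336909979847314 5.753384493291378 [ 0.25488791  0.27648525 -0.75440459] [-0.05336996 -0.02399829  0.00796393]
```

View pics/c5.png

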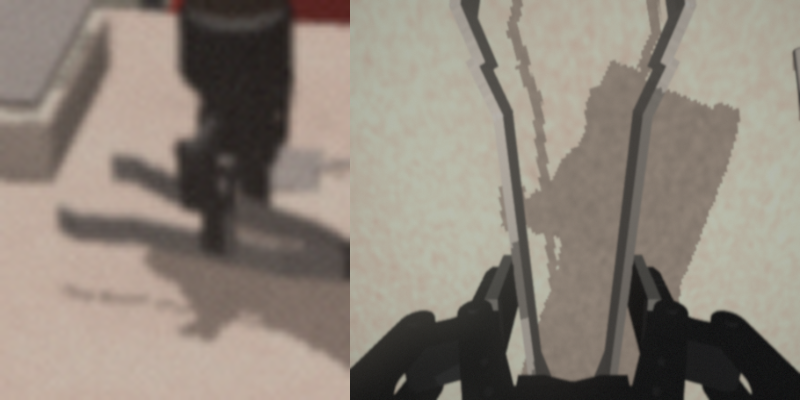

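The tongs are up and level between the pads, with the left jaw at about (462,10) and the right at about (683,10) in the wrist half. With a heading of 0°, joint 6 would pass its range at the pie, so I'll approach at a heading of about 23°.

>>> servo_tool([
  [0, 0, -0.02, -3, 94],
  [0, 0, -0.025, -6, 94],
  [0, 0, -0.025, -7, 94],
  [0, 0, -0.015, -7, 94],
  [0, 0, 0, -7, 94],
  [0, 0, 0, -6, 94],
  [0, 0, 0, -2.4, 94],
  [0, 0, 0, 0, 94],
])

```text
clock: 8.2
tcp_pos: [537.2, -338.4, 104.0]
eef_rot: [-0.001, 0.98, 0.2, -0.001]
contact_force: [-0.2, -0.6, -0.4]
gripper_width: 0.637
gripper_force: 5.8
```

>>> servo_tool([
  [0.004, -0.012, 0, 0, 94],
  [0.008, -0.024, 0, 0, 94],
  [0.011, -0.033, 0, 0, 94],
  [0.011, -0.033, 0, 0, 94],
  [0.011, -0.033, 0, 0, 94],
  [0.011, -0.033, 0, 0, 94],
  [0.011, -0.033, 0, 0, 94],
  [0.011, -0.033, 0, 0, 94],
])

```text
clock: 9.0
tcp_pos: [517.3, -90.8, 105.3]
eef_rot: [-0.0, 0.98, 0.199, -0.0]
contact_force: [0.6, 0.7, -0.9]
gripper_width: 0.633
gripper_force: 5.8
```

>>> servo_tool([
  [0.011, -0.033, 0, 0, 94],
  [0.011, -0.033, 0, 0, 94],
  [0.011, -0.033, 0, 0, 94],
  [0.011, -0.033, 0, 0, 94],
  [0.011, -0.033, 0, 0, 94],
  [0.01, -0.03, 0, 0, 94],
  [0.008, -0.024, 0, 0, 94],
  [0, 0, 0, 0, 94],
])

```text
clock: 9.8
tcp_pos: [498.6, 140.5, 105.4]
eef_rot: [-0.001, 0.979, 0.202, -0.0]
contact_force: [-0.3, 0.9, -0.9]
gripper_width: 0.63
gripper_force: 5.8
```

Run:
```python
from h import *
s=state();im=read_camera("wrist");np.savez("w6.npz",im=im,s=np.array(s,dtype=object))
cv2.imwrite("pics/w6.png",cv2.resize(im[:,:,::-1],(800,600),interpolation=cv2.INTER_CUBIC))
T=toolT(s);print(s["clock"],s["tcp_pos"],np.degrees(np.arctan2(T[1,0],T[0,0])),s["joint_pos"],s["gripper_width"],s["gripper_force"],s["contact_force"])
for z in(40,57,74):print(proj("wrist",[[597,180,z],[597,295,z]],s)/.64)
```

```text
9.8 [498.55673735 140.50254749 105.3780222 ] 23.286326813777823 [ 2.73833581e-01  3.34755827e-01 -1.14394571e-01  1.12197595e+00
  1.32250109e-03  3.00900305e+00] 0.6302465292137401 5.756358570652083 [-0.31231027  0.8795291  -0.93370926]
[[401.05377531  57.60544865]
 [132.06454025 -66.42872753]]
[[401.4711056   51.08599906]
 [110.32653891 -83.38116444]]
[[ 401.95964332   43.45529443]
 [  84.72690927 -103.32143322]]
```

View pics/w6.png

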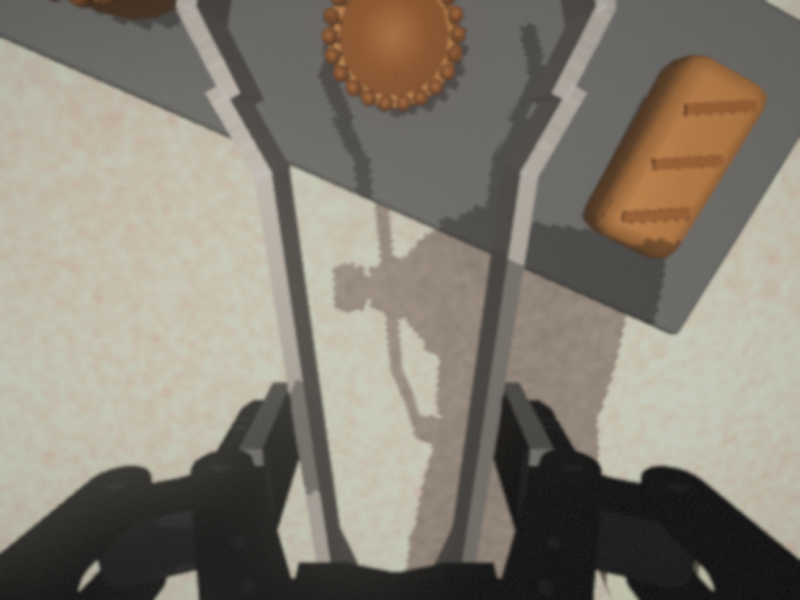

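The pie is well centred between the jaws, at about (395,38). The jaw bends (inner top edges) are at about (197,5) and (592,5), the bottom inner edges at 228 and 565. The light bands are the arms' top faces and the dark bands their inner faces.

Run:
```python
from h import *
np.set_printoptions(precision=1,suppress=True)
s=np.load("w6.npz",allow_pickle=True)["s"].item();f=.64;T=toolT(s)
def tl(uv,z):return (unproj("wrist",[(u*f,v*f) for u,v in uv],z,s)-s["tcp_pos"])@T[:3,:3]
Z=s["tcp_pos"][2]
for o in(45,49,52):print("jaw top",o,tl([(197,5),(592,5),(262,178),(534,178)],Z+o))
for o in(24,28,31):print("jaw bot",o,tl([(228,8),(565,8)],Z+o))
# pie: fit using visible lower rim
for v in(66,70,74):print("pie rim l/r/bottom",tl([(328,35),(463,35),(396,107)],v))
print("pie from top-cam est",T[:3,:3].T@(np.array([597,180,74])-s["tcp_pos"]))
```

```text
jaw top 45 [[101.9 -43.4 -45. ]
 [101.9  43.6 -45.1]
 [ 64.6 -31.5 -45. ]
 [ 64.6  33.4 -45.1]]
jaw top 49 [[101.  -42.  -49. ]
 [101.   42.3 -49.1]
 [ 64.8 -30.6 -49. ]
 [ 64.8  32.4 -49.1]]
jaw top 52 [[100.4 -41.1 -52. ]
 [100.4  41.3 -52.1]
 [ 65.  -29.9 -52. ]
 [ 65.   31.7 -52.1]]
jaw bot 24 [[105.7 -42.4 -24. ]
 [105.7  43.6 -24.1]]
jaw bot 28 [[104.9 -41.3 -28. ]
 [104.9  42.5 -28.1]]
jaw bot 31 [[104.2 -40.5 -31. ]
 [104.2  41.6 -31.1]]
pie rim l/r/bottom [[110.2 -24.2  39.4]
 [110.2  25.   39.3]
 [ 85.3   0.6  39.4]]
pie rim l/r/bottom [[109.5 -23.8  35.4]
 [109.5  24.6  35.3]
 [ 85.1   0.6  35.4]]
pie rim l/r/bottom [[108.8 -23.3  31.4]
 [108.8  24.1  31.3]
 [ 84.8   0.6  31.4]]
pie from top-cam est [106.    2.7  31.4]
```

Forward 6 mm, then straight down 86 mm. That puts the jaw mid-height at about 57–60 mm.

>>> servo_tool([
  [0.006, 0, 0.01, 0, 94],
  [0, 0, 0.02, 0, 94],
  [0, 0, 0.02, 0, 94],
  [0, 0, 0.016, 0, 94],
  [0, 0, 0.01, 0, 94],
  [0, 0, 0.006, 0, 94],
  [0, 0, 0.003, 0, 94],
  [0, 0, 0, 0, 94],
])

```text
clock: 10.65
tcp_pos: [505.5, 139.2, 20.7]
eef_rot: [-0.0, 0.98, 0.199, 0.0]
contact_force: [0.0, -0.2, -1.0]
gripper_width: 0.63
gripper_force: 5.8
```

Run:
```python
from h import *
s=state();b=read_camera("side");w=read_camera("wrist")
c=proj("side",[[597,181,57]])[0].astype(int);x0,y0=c[0]-35,c[1]-45
a=cv2.resize(b[y0:y0+80,x0:x0+80],None,fx=5,fy=5,interpolation=cv2.INTER_CUBIC)
cv2.imwrite("pics/c7.png",np.hstack([a,cv2.resize(w,(400,400))])[:,:,::-1])
T=toolT(s);print(s["clock"],s["tcp_pos"],T.T[0,:3],s["gripper_width"],s["gripper_force"],s["contact_force"])
print(T[:3,:3].T@(np.array([597,180,57])-s["tcp_pos"]))
```

```text
10.65 [505.54883145 139.18295123  20.66204411] [9.20505228e-01 3.90730244e-01 4.16677787e-05] 0.6298084001645151 5.7570667716208845 [ 0.02194455 -0.19482922 -0.99163674]
[100.1312483   -1.83978253 -36.33377288]
```

View pics/c7.png

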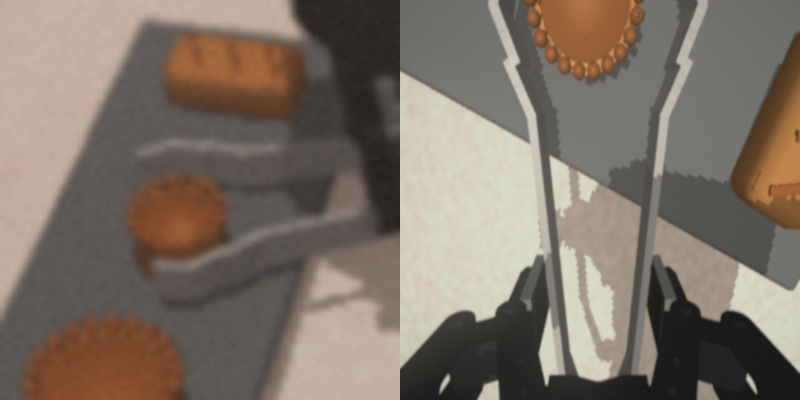

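The pie is between the jaws, but about 3–4 mm to the left: rim mid at about 588, jaw mid at about 597 in the wrist half. I'll shift to centre on it and close gradually at low force.

>>> servo_tool([
  [0, -0.003, 0, 0, 94],
  [0, 0, 0, 0, 100],
  [0, 0, 0, 0, 106],
  [0, 0, 0, 0, 112],
  [0, 0, 0, 0, 117],
  [0, 0, 0, 0, 121],
  [0, 0, 0, 0, 125],
  [0, 0, 0, 0, 128],
], force=25)

```text
clock: 11.55
tcp_pos: [504.2, 142.1, 20.7]
eef_rot: [0.0, 0.98, 0.2, -0.0]
contact_force: [-0.5, -0.3, -0.5]
gripper_width: 0.5
gripper_force: 7.6
```

>>> servo_tool([
  [0, 0, 0, 0, 131],
  [0, 0, 0, 0, 134],
  [0, 0, 0, 0, 137],
  [0, 0, 0, 0, 140],
  [0, 0, 0, 0, 142],
  [0, 0, 0, 0, 144],
  [0, 0, 0, 0, 146],
  [0, 0, 0, 0, 146],
])

```text
clock: 12.35
tcp_pos: [504.2, 142.2, 20.7]
eef_rot: [-0.0, 0.98, 0.2, 0.0]
contact_force: [-0.5, 1.2, -1.8]
gripper_width: 0.444
gripper_force: 25.5
```

Clasped at 37.7 mm, as expected. I'll firm the grip to 33 N (about 10 N per jaw) and lift.

>>> servo_tool([
  [0, 0, 0, 0, 150],
  [0, 0, 0, 0, 155],
  [0, 0, 0, 0, 160],
  [0, 0, -0.002, 0, 160],
  [0, 0, -0.004, 0, 160],
  [0, 0, -0.006, 0, 160],
  [0, 0, -0.008, 0, 160],
  [0, 0, 0, 0, 160],
], force=33)

```text
clock: 13.15
tcp_pos: [505.4, 142.4, 42.3]
eef_rot: [-0.0, 0.98, 0.2, 0.001]
contact_force: [0.4, -0.2, -2.1]
gripper_width: 0.437
gripper_force: 36.8
```

>>> servo_tool([
  [0, 0, -0.008, 0, 160],
  [0, 0, -0.013, 0, 160],
  [0, 0, -0.015, 0, 160],
  [0, 0, -0.015, 0, 160],
  [0, 0, -0.013, 0, 160],
  [0, 0, -0.008, 0, 160],
  [0, 0, -0.004, 0, 160],
  [0, 0, 0, 0, 160],
])

```text
clock: 13.95
tcp_pos: [504.4, 142.2, 117.1]
eef_rot: [-0.0, 0.98, 0.2, 0.0]
contact_force: [0.5, 0.1, -2.6]
gripper_width: 0.442
gripper_force: 36.8
```

Run:
```python
from h import *
s=state();b=read_camera("side");w=read_camera("wrist")
c=proj("side",[[597,181,150]])[0].astype(int);x0,y0=c[0]-45,c[1]-35
a=cv2.resize(b[y0:y0+80,x0:x0+80],None,fx=5,fy=5,interpolation=cv2.INTER_CUBIC)
cv2.imwrite("pics/c8.png",np.hstack([a,cv2.resize(w,(400,400))])[:,:,::-1])
print(s["clock"],s["tcp_pos"],s["eef_rot"],s["gripper_width"],s["gripper_force"],s["contact_force"])
```

```text
13.95 [504.40525648 142.18456164 117.12212003] [-8.89197320e-06  9.79871622e-01  1.99628322e-01  3.71946629e-04] 0.4422504366139005 36.78046703338623 [ 0.51312629  0.14996192 -2.62036454]
```

View pics/c8.png

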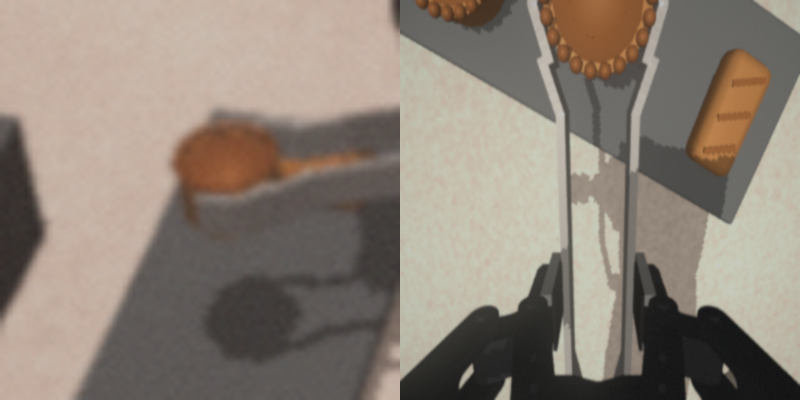

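The pie is held upright in the tongs at about (228,160) in the side half, with its shadow on the riser well separated. The lift was about 96 mm and the other bakes haven't moved.

>>> servo_tool([
  [0, 0, 0, 0, 160],
  [0, 0, 0, 0, 160],
  [0, 0, 0, 0, 160],
  [0, 0, 0, 0, 160],
  [0, 0, 0, 0, 160],
])

```text
clock: 14.55
tcp_pos: [504.2, 142.1, 116.6]
eef_rot: [0.0, 0.98, 0.2, -0.0]
contact_force: [-0.3, 0.6, -1.5]
gripper_width: 0.436
gripper_force: 36.8
```

```bash
python3 -c "
from h import *
s=state();print(s['contact_force'],s['gripper_width'],s['tcp_pos']);print(sign_off())"
```

```text
[-0.33393284  0.60835099 -1.46803924] 0.4356681213893367 [504.17637353 142.14348241 116.62506807]
the job is handed in; nothing more can be done
None
```

I handed the job in at about 14.6 s of the 51 s, with the small pie held upright in the tongs about 9 cm above the riser; estimated jaw force was about 11 N, against the 25 N that cracks the crust.

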